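# Shift the bench drive into third gear

## Task

Put the gear lever of the bench attachment drive into third: with the outside of the closed fingers push the lever into the crossway of its H-shaped gate if it is not there yet, then across to the right-hand lane, then straight forward (away from the robot) all the way to the end of the third slot, without dipping into the fourth slot behind it. Only push the ball knob, without forcing it against the gate (about 2 N moves it, keep well under 40 N), never take it between the fingers, and leave the things around and on the drive where they are. Finish with the robot clear of everything.

Things in the scene. Friction and masses are not known exactly. Their poses are not given: they have to be found in the camera images.
- drive: bench attachment drive: white metal box with a grey gate plate in its top, 210 (x) x 170 (y) x 90 mm high, fixed to the table; a steel hub sticks out 26 mm from its left (+y) side. Origin: centre of its underside, at table height; x points forward (away from the robot, turned by up to 20 degrees), y left, z up. Its gear lever stands in an H-shaped gate in the middle of the cover.
- gate (a point): centre of the H gate, on the cover 90 mm above the drive's origin. Left and right lanes run along drive x, centred 18 mm either side, 17 mm wide, 57 mm long; a 17 mm wide crossway along y joins them at the middle. Slots: first left forward, second left rearward, third right forward, fourth right rearward, numbered by 1 to 4 black studs beyond their ends. The corners of the tongues are rounded.
- slot3 (a point): forward end of the third slot, on top of the cover, 20 mm forward and 18 mm right of the gate's centre; the lever's stick passes about here when it is in third
- knob (a point): centre of the lever's black ball knob, 36 mm in diameter, on a 10 mm steel stick that pivots 20 mm above the drive's origin, 137.5 mm below the knob. In the drive's frame: x = 0.1375 sin(fore), y = -0.1375 sin(across) cos(fore), z = 0.020 + 0.1375 cos(across) cos(fore). The lever stays where it is left (about 1.5 N at the knob moves it; no spring).
- across (a joint): lever angle to the side, rad: 0 upright, grows to the right (drive -y), stops at -0.28 and +0.28. Left lane about -0.25, right lane about +0.25 (in it from 0.205 to 0.28). Starts in the left lane.
- fore (a joint): lever angle fore and aft, rad: 0 upright, grows forward (drive +x), stops at -0.30 and +0.30. Crossway at 0: free sideways within about 0.05 either way, beyond that the rounded corners may guide it in or the gate blocks it; nothing stops the lever there as it moves along a lane. Starts anywhere along the left lane, -0.28 to +0.28.
- nozzle: steel piping nozzle, cone 30 mm wide and 44 mm high, loose, standing on the cover towards its far left corner; origin at its underside. To be left alone.
- lemon: lemon, 57 x 91 x 57 mm, lying on the table close to the drive's right side; to be left alone
- cup: clear dessert cup, 70 mm wide and 34 mm high, on the table near the drive's left side; to be left alone
- cutter: steel ring cutter, 63 mm wide and 37 mm high, on the table by the drive's right side; to be left alone
- shaker: steel sugar shaker, 71 mm wide and 123 mm high, on the table off the drive's far left corner; to be left alone
- brush: pastry brush with wooden handle, 243 x 49 x 13 mm, lying on the table to the left; to be left alone
- spatula: silicone spatula, 284 x 50 x 12 mm, lying on the table to the right; to be left alone

How it is judged:
By the outcome, as a careful person would: the job done as asked, in the order asked, and still so for the second after the job is handed in, with the robot touching nothing.
It also fails if it takes over 51 s, if anything falls off the work surface, if the arm or the gripper's body presses on something with over 40 N, if the wrist force passes 120 N, or if a joint passes its speed limit or range.

## Robot

A 7-joint arm with a two-finger parallel gripper is mounted at the origin on a cart in front of the work surface, level with it; the furniture and walls round the work are solid. World frame = base frame: x ahead of the robot, y to its left, z up, the work surface at z = 0. Lengths are in m, angles in rad, forces in N, time in s.
With the tool pointing down it reaches from about 0.4 to 0.85 m from the base axis. Payload 4.4 kg.
Tool frame: the origin (TCP) lies midway between the tips of the shut fingers; the grasp point (between the pads) lies r.grip_depth behind it (r.grip_depth is the distance from the TCP to the grasp point, in m); z points along the fingers, y is the line along which they close (so a half turn about z gives the same grasp; the last joint's range is limited). The gripper opens to 94 mm and grips with 3 to 60 N. Pads are 16 mm wide; open, the fingers measure 119 mm over their backs; the gripper's body (75 mm by 177 mm) begins 78 mm behind the grasp point.
Start: joints at [1.094, 0.628, 0.038, 1.517, -0.027, 0.996, -0.02], TCP at [0.26, -0.596, 0.205] pointing down, gripper open.
Joint ranges: [-3.06, 3.06], [-0.37, 2.12], [-1.25, 1.32], [0.18, 2.47], [-1.1, 4.24], [0.23, 1.98], [-2.94, 2.94]. Speed limits (rad/s): [2.57, 2.57, 3.14, 3.14, 3.14, 3.14, 3.14].

## Interface

Orientations are given as a unit quaternion [w, x, y, z].
In Python, from workcell import sensors, optics, job, r gives the robot as it stands.
- The arm moves only by the tool carry_out, never from a script. Its argument "moves" is a list that holds one entry, the list of rows, each a list of 6 numbers: the shift along the world's x, y, z in cm, then the turn, a rotation vector about the world's x, y, z in degrees. A call has 1 to 12 rows; each row shifts and turns the commanded pose from where the row before left it; what a row does not reach is not made up. A row lasts 1/12 s, in which the tool goes at most 41.7 mm and 7.16 degrees, less where a joint would pass 70% of its speed; a pose out of reach is approached as far as the arm can. A call is refused whole if a number of a shift passes 4.17 or a number of a turn 7.16, either way. A call with a gripper value outside its range is refused whole. "grip" is the finger opening in cm, from 0 to 9.4, set as the call begins (left out, the last holds). The fingers move at their own pace and stop on an object; "grip_force" is the grip in N (left out, the last holds). Time passes only in rows, so rows that do not move let the fingers close. It gives the time, the measured TCP pose, the force, the opening and the grip force at its end, in the units of the state.
- sensors.get_obs(): the state, without advancing time (a new reading comes with each control period).
- optics.get_image(name): name is "side" or "top"; returns the picture (480x640x3 uint8, red, green, blue); there is no depth.
- optics.camera_info(name): a dict with "camera_matrix" (3x3 intrinsics, pixels), "camera_from_world" (4x4, takes a point from world to camera coordinates). Camera axes: x right, y down, z forward; pixel columns grow to the right and rows downward; lengths in m; the calibration is good to about 2 mm. A picture is of the moment at which its call begins. camera_info takes no time and is no camera call.
- job.sign_off(): hands the job in; it is judged then, once.
Trained networks look in the newest picture that a camera, given by its name, has taken for a name from the list of things; names that differ only in an ending like _2 or _b are one class to them, and where a whole thing is asked for, a point or a joint stands for the part that bears it (a point fixed in the world has none). Each returns a list of dicts, best first, with "p" (0 to 1); they miss things now and then, are a little off and sometimes report something else, mostly with a low value. They report only what shows in the picture. A call takes as long as a camera call.
- optics.spot_in(camera, query): "position" ([column, row] in pixels, amid what is visible of it).
The state is a dict: "time_s": time; "q": joint angles; "qvel": joint speeds; "effort": joint torques, N m; "tcp_pos": TCP position; "orientation": TCP orientation; "wrist_force": force on the tool from outside, world axes, zero at the start; "wrist_torque": the same for the moment, N m; "grip_width": opening from 0.0 (shut) to 1.0 (fully open); "gripper_force": force on a finger pad.
Only numpy, scipy, OpenCV 4.12 (cv2) and the standard library are available. Lean on these libraries where they do the work, as an engineer would, in place of code of your own. Each camera call takes 0.05 s, during which the arm holds its last target. There are 200 camera calls.

## Working session

There is one attempt and no reset: what is moved stays moved. The work goes in short steps, Python scripts to look and compute and a tool call to move; the robot and the scene stay as the last step left them, time stands still between calls to the robot, and variables do not carry over. Pictures are saved under pics/ and viewed, at most 10 in all, crops included, and the job is handed in when it is done.

Besides the shell and the picture viewer there is one more tool, called after "Request:" as name(argument=value, ...) on one line, values as JSON. carry_out: Moves the arm, as the interface text tells. Its arguments: {"type":"object","properties":{"moves":{"type":"array","items":{"type":"array","items":{"type":"array","items":{"type":"number"}}}},"grip":{"type":"number"},"grip_force":{"type":"number"}},"required":["moves"]}

```bash
mkdir -p pics; cat > h.py <<'E'
import numpy as np, cv2
from workcell import sensors, optics, job, r
def P(c):
    i=optics.camera_info(c); return np.array(i["camera_matrix"])@np.array(i["camera_from_world"])[:3]
def tri(a,b,ca="side",cb="top"):
    X=cv2.triangulatePoints(P(ca),P(cb),np.array(a,float).reshape(2,1),np.array(b,float).reshape(2,1)); return (X[:3]/X[3]).ravel()
def atz(c,p,z):
    M=P(c); H=np.c_[M[:,0],M[:,1],M[:,2]*z+M[:,3]]; v=np.linalg.solve(H,[p[0],p[1],1]); return v[:2]/v[2]
def proj(c,X):
    v=P(c)@np.r_[X,1]; return v[:2]/v[2]
def snap(c,n):
    im=optics.get_image(c); cv2.imwrite(f"pics/{n}.png",im[:,:,::-1]); return im
E
python3 - <<'E'
from h import *
for c in ("side","top"):
    snap(c,c+"0")
    for q in ("drive","knob","gate","slot3","nozzle","shaker","cup","lemon","cutter"):
        print(c,q,[(np.round(d["position"]).tolist(),round(d["p"],2)) for d in optics.spot_in(c,q)[:2]])
    i=optics.camera_info(c); T=np.array(i["camera_from_world"]); print(-T[:3,:3].T@T[:3,3])
o=sensors.get_obs(); print(o["tcp_pos"],o["orientation"],o["time_s"],r.grip_depth)
E
```

```text
side drive [([323.0, 269.0], 0.93)]
side knob [([324.0, 235.0], 0.45)]
side gate [([325.0, 268.0], 0.86)]
side slot3 [([324.0, 267.0], 0.95), ([290.0, 299.0], 0.63)]
side nozzle [([354.0, 243.0], 0.52), ([287.0, 234.0], 0.51)]
side shaker [([368.0, 233.0], 0.67), ([320.0, 232.0], 0.29)]
side cup []
side lemon [([291.0, 298.0], 0.75)]
side cutter [([347.0, 304.0], 0.95)]
[ 0.40801738 -1.38538932  0.63196263]
top drive [([333.0, 245.0], 0.61), ([323.0, 242.0], 0.56)]
top knob [([319.0, 242.0], 0.65), ([164.0, 273.0], 0.26)]
top gate [([333.0, 246.0], 0.67)]
top slot3 []
top nozzle []
top shaker [([277.0, 192.0], 0.58)]
top cup [([270.0, 260.0], 0.63)]
top lemon [([384.0, 293.0], 0.81)]
top cutter [([399.0, 228.0], 0.65)]
[0.4006249  0.01823593 1.29740249]
[ 0.2596064  -0.59593478  0.20548936] [2.04680912e-05 9.78983079e-01 2.03941488e-01 1.77243803e-05] 1.0 0.0188
```

```bash
python3 - <<'E'
from h import *
for c,(x,y) in dict(top=(325,240),side=(325,260)).items():
    im=cv2.imread(f"pics/{c}0.png")
    cv2.imwrite(f"pics/{c}0c.png",cv2.resize(im[y-75:y+75,x-100:x+100],None,fx=4,fy=4,interpolation=cv2.INTER_CUBIC))
E
```

```text
(no output)
```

View pics/top0c.png

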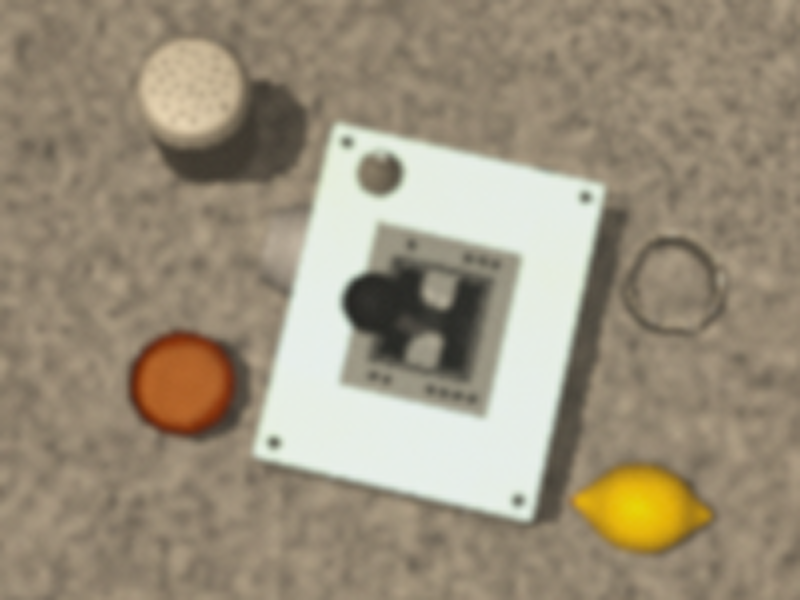

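View pics/side0c.png

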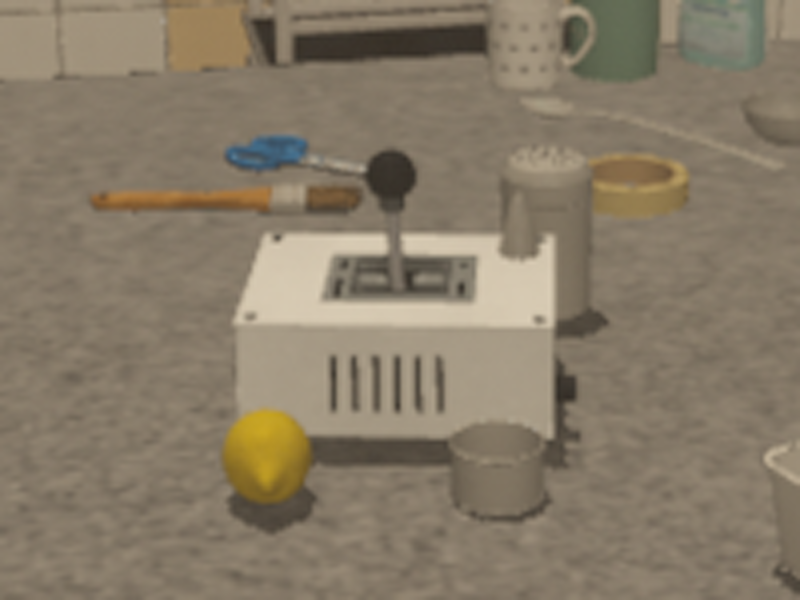

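The top crop shows the drive turned clockwise, with cover corners at crop (335,123), (605,185), (533,522) and (255,458). The knob is at (375,303) in the top crop and (391,175) in the side crop, in the left lane near the crossway. The nozzle is at (380,172).

```bash
cat >> h.py <<'E'
def fit():
    C=np.array([[335,123],[605,185],[533,522],[255,458]])/4+[225,165]
    W=np.array([atz("top",c,0.09) for c in C])
    L=np.array([[.105,.085],[.105,-.085],[-.105,-.085],[-.105,.085]])
    m=W.mean(0); A=W-m
    yaw=np.arctan2((L[:,0]*A[:,1]-L[:,1]*A[:,0]).sum(),(L*A).sum())
    R=np.array([[np.cos(yaw),-np.sin(yaw)],[np.sin(yaw),np.cos(yaw)]])
    return m,yaw,R,A-L@R.T
def dark(c,X0,rad=45):
    "centre of black ball near the expected world point"
E
python3 - <<'E'
from h import *
m,yaw,R,res=fit(); print(m,np.degrees(yaw)); print(np.round(res*1e3,1))
k=tri(np.array([391,175])/4+[225,185],np.array([375,303])/4+[225,165]); print("knob",k)
d=R.T@(k[:2]-m); print("local",d,"fore",np.arcsin(d[0]/.1375),"across",np.arcsin(-d[1]/.1375))
# reproject check side corners
for a in ([.105,.085],[.105,-.085],[-.105,-.085],[-.105,.085]):
    print((proj("side",np.r_[m+R@a,.09])-[225,185])*4)
n=atz("top",np.array([380,172])/4+[225,165],.02); print("nozzle",n,R.T@(n-m))
E
```

```text
[ 0.59430377 -0.01206664] -11.295719545162127
[[ 1.1  0. ]
 [ 0.2  0.1]
 [-0.7 -0.2]
 [-0.6  0. ]]
knob [0.59263833 0.02266265 0.15265222]
local [-0.00843571  0.03373035] fore -0.06138913920952466 across -0.24784110154076738
[553.66198768 234.90114905]
[556.13809754 325.58826193]
[234.95475225 322.85500959]
[265.0322696  233.27524907]
nozzle [0.70138567 0.02240737] [0.09825513 0.05478067]
```

Request:
carry_out(moves=[[[1.2,2.62,0,0,0,-1.45],[1.2,2.62,0,0,0,-1.45],[1.2,2.62,0,0,0,-1.45],[1.2,2.62,0,0,0,-1.45],[1.2,2.62,0,0,0,-1.45],[1.2,2.62,0,0,0,-1.45],[1.2,2.62,0,0,0,-1.45],[1.2,2.62,0,0,0,-1.45],[1.2,2.62,0,0,0,-1.45],[1.2,2.62,0,0,0,-1.45],[1.2,2.62,0,0,0,-1.45],[1.2,2.62,0,0,0,-1.45]]], grip=0, grip_force=10)

```text
time_s: 2.0
tcp_pos: [0.4041, -0.2803, 0.2057]
orientation: [0.0, 0.999, 0.053, 0.0]
wrist_force: [0.2, -0.1, -0.6]
grip_width: 0.185
gripper_force: 0.0
```

Request:
carry_out(moves=[[[1.2,2.62,0,0,0,-1.45],[1.2,2.62,0,0,0,-1.45],[1.2,2.62,0,0,0,-1.45],[1.2,2.62,0,0,0,-1.45],[1.2,2.62,0,0,0,-1.45],[1.2,2.62,0,0,0,-1.45],[1.2,2.62,0,0,0,-1.45],[1.2,2.62,0,0,0,-1.45],[1.2,2.62,0,0,0,-1.45],[1.2,2.62,0,0,0,-1.45],[0.6,1.3,0,0,0,-1.45],[0,0,0,0,0,-1.45]]])

```text
time_s: 3.0
tcp_pos: [0.5311, -0.002, 0.2054]
orientation: [-0.001, 0.995, -0.096, 0.001]
wrist_force: [0.1, 0.2, 0.1]
grip_width: 0.007
gripper_force: 0.0
```

Request:
carry_out(moves=[[[0.8,1.7,0,0,0,0],[0.8,1.7,0,0,0,0],[0,0,0,0,0,0],[0,0,-2.2,0,0,0],[0,0,-2.2,0,0,0],[0,0,-2.0,0,0,0],[0,0,0,0,0,0],[0,0,0,0,0,0]]])

```text
time_s: 3.67
tcp_pos: [0.5445, 0.0257, 0.1411]
orientation: [0.001, 0.995, -0.099, -0.001]
wrist_force: [0.4, -0.5, 1.5]
grip_width: 0.002
gripper_force: 0.0
```

```bash
cat >> h.py <<'E'
def rep(n):
    m,yaw,R,_=fit(); o=sensors.get_obs()
    print("tcp local",np.round(R.T@(o["tcp_pos"][:2]-m)*1e3,1),"z",round(o["tcp_pos"][2],4),"F local",np.round(R.T@o["wrist_force"][:2],1),"t",o["time_s"])
    ims={c:snap(c,n+c) for c in ("side","top")}
    out=[np.zeros((600,400,3),np.uint8)]*2
    for j,c in enumerate(("side","top")):
        u=proj(c,np.r_[m,.15]).astype(int); s=ims[c][u[1]-50:u[1]+50,u[0]-40:u[0]+40,::-1]
        out[j]=cv2.resize(s,None,fx=5,fy=5,interpolation=cv2.INTER_CUBIC); print(c,"crop origin",u-[40,50])
        for d in optics.spot_in(c,"knob")[:1]: print(" knob",np.round(d["position"],1),round(d["p"],2))
    cv2.imwrite(f"pics/{n}.png",np.hstack(out))
def kn(s,t):
    m,yaw,R,_=fit(); k=tri(s,t); d=R.T@(k[:2]-m); print("knob local mm",np.round(d*1e3,1),"z",round(k[2],4),"fore",round(np.arcsin(d[0]/.1375),3),"across",round(np.arcsin(-d[1]/.1375),3))
E
python3 -c "
from h import *
rep('a')"
```

```text
tcp local [-56.2  27.3] z 0.1411 F local [ 0.5 -0.4] t 3.6667
side crop origin [285 183]
top crop origin [293 190]
```

View pics/a.png

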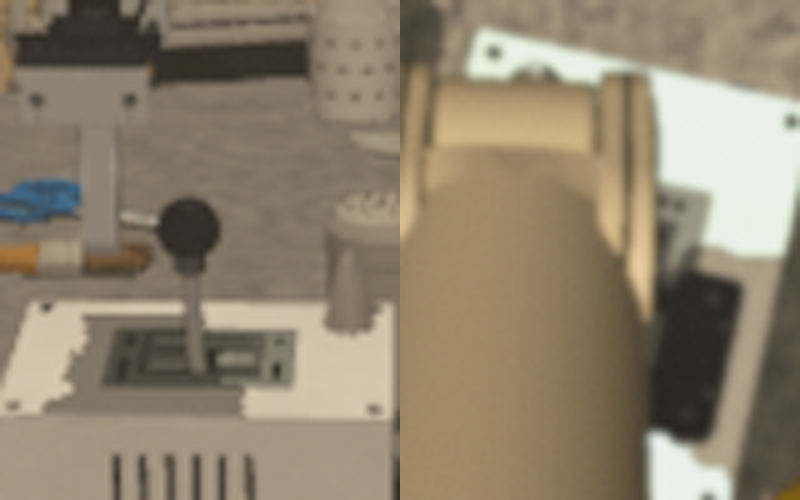

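The side view shows the finger front edge about 41 crop px behind the knob, which is at side px (322.8, 228.8). The arm hides the knob from the top camera, so I'll track fore from the side view.

```bash
cat >> h.py <<'E'
def K(f,a):
    m,yaw,R,_=fit(); return np.r_[m+R@[.1375*np.sin(f),-.1375*np.sin(a)*np.cos(f)],.02+.1375*np.cos(a)*np.cos(f)]
def fore_side(p,a):
    from scipy.optimize import brentq
    return brentq(lambda f: proj("side",K(f,a))[0]-p[0],-.4,.4)
def ball(c="side"):
    "find the dark ball by circle matching in the drive area"
    m,yaw,R,_=fit(); im=optics.get_image(c); u=proj(c,np.r_[m,.155]).astype(int)
    s=im[u[1]-30:u[1]+25,u[0]-40:u[0]+40]; g=(s.max(2)<60).astype(np.uint8)
    g=cv2.morphologyEx(g,cv2.MORPH_OPEN,np.ones((7,7),np.uint8))
    n,l,st,ce=cv2.connectedComponentsWithStats(g)
    return [(np.round(ce[i]+u-[40,30],2).tolist(),st[i].tolist()) for i in range(1,n)]
E
python3 -c "
from h import *
f=fore_side((322.8,0),-.25);print(f,K(f,-.25),proj('side',K(f,-.25)))
print(ball())
m,yaw,R,_=fit();o=sensors.get_obs();T=o['tcp_pos']
for h in(.008,.01):
  for y in (-.0125,.0125):
    print(h,[(proj('side',T+np.r_[R@[s*h,y],.01])-[285,183])*5 for s in(-1,1)])
"
```

```text
-0.06221649607170343 [0.59257044 0.02290247 0.15296769] [322.8       228.5995848]
[([322.05, 228.05], [33, 23, 9, 9, 80])]
0.008 [array([ 89.22381886, 238.04006775]), array([118.14445217, 238.15572429])]
0.008 [array([ 93.50644993, 223.59193837]), array([121.98058255, 223.69527438])]
0.01 [array([ 85.6117459, 238.0256227]), array([121.76254033, 238.17019339])]
0.01 [array([ 89.95009717, 223.57903195]), array([125.5427656 , 223.70820197])]
```

Request:
carry_out(moves=[[[0.56,0.25,0,0,0,0],[0.56,0.25,0,0,0,0],[0,0,0,0,0,0],[0,0,0,0,0,0]]])

```text
time_s: 4.25
tcp_pos: [0.5574, 0.0329, 0.1416]
orientation: [-0.0, 0.995, -0.098, 0.0]
wrist_force: [-0.2, -0.5, 0.2]
grip_width: 0.001
gripper_force: 0.0
```

Request:
carry_out(moves=[[[0.46,-0.25,0,0,0,0],[0.46,-0.24,0,0,0,0],[0,0,0,0,0,0],[0.1,-0.02,0,0,0,0],[0.1,-0.02,0,0,0,0],[0.1,-0.02,0,0,0,0],[0,0,0,0,0,0]]])

```text
time_s: 4.83
tcp_pos: [0.5688, 0.0269, 0.1414]
orientation: [0.0, 0.995, -0.098, -0.0]
wrist_force: [-1.0, 0.9, 1.0]
grip_width: 0.007
gripper_force: 0.8
```

```bash
cat >> h.py <<'E'
def st(a):
    m,yaw,R,_=fit(); o=sensors.get_obs()
    print("tcp local",np.round(R.T@(o["tcp_pos"][:2]-m)*1e3,1),"z",round(o["tcp_pos"][2],4),"F local",np.round(R.T@o["wrist_force"][:2],1),"t",o["time_s"])
    for p,s in ball(): print("ball",p,s,"fore",round(fore_side((p[0]+.75,0),a),3))
E
python3 -c "
from h import *
st(-.25)"
```

```text
tcp local [-32.7  33.2] z 0.1414 F local [-1.2  0.7] t 4.8333
ball [323.5, 228.0] [34, 23, 10, 9, 86] fore -0.033
```

Request:
carry_out(moves=[[[0.1,-0.02,0,0,0,0],[0.1,-0.02,0,0,0,0],[0.1,-0.02,0,0,0,0],[0.1,-0.02,0,0,0,0],[0.1,-0.02,0,0,0,0],[0.1,-0.02,0,0,0,0],[0,0,0,0,0,0]]])

```text
time_s: 5.47
tcp_pos: [0.5753, 0.0258, 0.1415]
orientation: [-0.0, 0.995, -0.098, 0.0]
wrist_force: [-1.0, 0.2, 0.8]
grip_width: 0.006
gripper_force: 0.7
```

```bash
python3 -c "
from h import *
st(-.25); rep('b')"
```

```text
tcp local [-26.   33.4] z 0.1415 F local [-1. -0.] t 5.4667
ball [325.9, 228.0] [37, 23, 9, 9, 79] fore 0.016
tcp local [-26.1  33.4] z 0.1414 F local [-1.8  0.1] t 5.5167
side crop origin [285 183]
 knob [324.1 231.7] 0.59
top crop origin [293 190]
```

View pics/b.png

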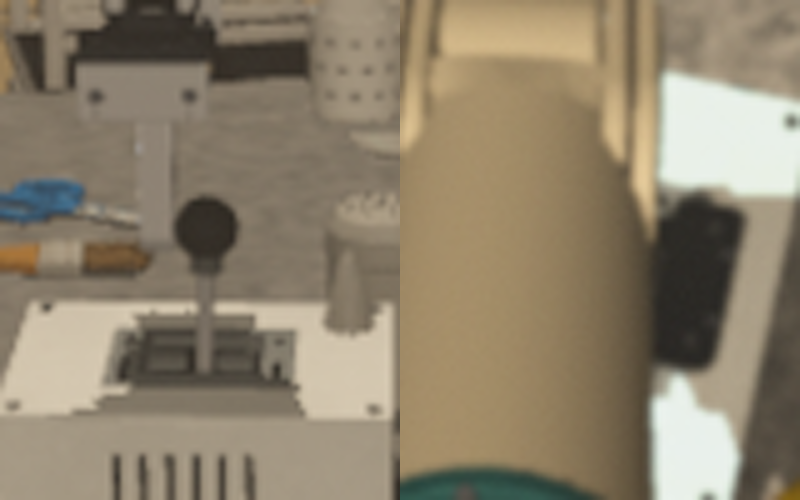

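The side view shows the knob at about px (326.2, 228.8), so the lever is upright (fore near 0) with the finger touching behind it. Next I go round to the left side.

Request:
carry_out(moves=[[[-0.7,0.14,0,0,0,0],[-0.7,0.14,0,0,0,0],[0.3,1.5,0,0,0,0],[0.3,1.5,0,0,0,0],[0.3,1.5,0,0,0,0],[0,0,0,0,0,0],[1.34,-0.27,0,0,0,0],[1.34,-0.27,0,0,0,0],[1.34,-0.27,0,0,0,0],[0,0,0,0,0,0],[0,0,0,0,0,0],[0,0,0,0,0,0]]])

```text
time_s: 6.72
tcp_pos: [0.6089, 0.0651, 0.1413]
orientation: [0.0, 0.995, -0.098, -0.001]
wrist_force: [0.3, 0.2, -0.2]
grip_width: 0.006
gripper_force: 0.0
```

```bash
python3 -c "
from h import *
st(-.25)"
```

```text
tcp local [-0.8 78.5] z 0.1413 F local [0.3 0.2] t 6.7167
ball [325.95, 228.05] [37, 23, 9, 9, 80] fore 0.017
```

Request:
carry_out(moves=[[[-0.12,-0.59,0,0,0,0],[-0.12,-0.59,0,0,0,0],[-0.04,-0.2,0,0,0,0],[-0.04,-0.2,0,0,0,0],[-0.04,-0.2,0,0,0,0],[-0.04,-0.2,0,0,0,0],[0,0,0,0,0,0]]])

```text
time_s: 7.35
tcp_pos: [0.6065, 0.0455, 0.1417]
orientation: [-0.0, 0.995, -0.098, 0.0]
wrist_force: [0.8, 1.9, 1.6]
grip_width: 0.007
gripper_force: 1.1
```

```bash
python3 -c "
from h import *
st(-.22)"
```

```text
tcp local [ 0.7 58.8] z 0.1417 F local [0.4 2. ] t 7.35
ball [325.55, 228.05] [36, 23, 10, 9, 87] fore 0.01
```

Request:
carry_out(moves=[[[-0.08,-0.39,0,0,0,0],[-0.08,-0.39,0,0,0,0],[-0.08,-0.39,0,0,0,0],[-0.08,-0.39,0,0,0,0]]])

```text
time_s: 7.73
tcp_pos: [0.6029, 0.0293, 0.1414]
orientation: [0.0, 0.995, -0.098, -0.0]
wrist_force: [0.5, 2.3, 1.8]
grip_width: 0.008
gripper_force: 1.0
```

Request:
carry_out(moves=[[[-0.08,-0.39,0,0,0,0],[-0.08,-0.39,0,0,0,0],[-0.08,-0.39,0,0,0,0],[-0.08,-0.39,0,0,0,0]]])

```text
time_s: 8.07
tcp_pos: [0.5996, 0.0138, 0.1414]
orientation: [0.0, 0.995, -0.098, -0.0]
wrist_force: [0.3, 1.8, 0.6]
grip_width: 0.004
gripper_force: 0.8
```

```bash
python3 -c "
from h import *
st(0)"
```

```text
tcp local [ 0.1 26.4] z 0.1414 F local [-0.1  1.8] t 8.0667
ball [325.05, 231.45] [36, 26, 9, 10, 87] fore 0.013
```

Request:
carry_out(moves=[[[-0.08,-0.39,0,0,0,0],[-0.08,-0.39,0,0,0,0],[-0.08,-0.39,0,0,0,0],[-0.08,-0.39,0,0,0,0],[-0.08,-0.39,0,0,0,0],[-0.04,-0.2,0,0,0,0]]])

```text
time_s: 8.62
tcp_pos: [0.595, -0.008, 0.1413]
orientation: [0.0, 0.995, -0.099, -0.0]
wrist_force: [0.7, -0.0, -0.7]
grip_width: 0.005
gripper_force: 0.7
```

Request:
carry_out(moves=[[[-0.04,-0.2,0,0,0,0],[-0.02,-0.1,0,0,0,0],[0,0,0,0,0,0],[0,0,0,0,0,0]]])

```text
time_s: 8.95
tcp_pos: [0.5946, -0.0102, 0.1414]
orientation: [0.0, 0.995, -0.098, -0.0]
wrist_force: [0.8, -0.3, -0.7]
grip_width: 0.004
gripper_force: 0.2
```

```bash
python3 -c "
from h import *
st(.24); print(proj('side',K(0,.25)),proj('side',K(0,.2)))"
```

```text
tcp local [-0.1  1.9] z 0.1414 F local [ 0.9 -0.2] t 8.95
ball [324.41, 235.41] [35, 30, 10, 10, 94] fore 0.013
[324.44278442 236.6998638 ] [324.58023392 235.31986575]
```

Request:
carry_out(moves=[[[-0.04,-0.2,0,0,0,0],[-0.04,-0.2,0,0,0,0],[0,0,0,0,0,0]]])

```text
time_s: 9.25
tcp_pos: [0.5938, -0.0144, 0.1414]
orientation: [0.0, 0.995, -0.098, -0.0]
wrist_force: [-0.3, 0.6, -0.7]
grip_width: 0.004
gripper_force: 0.6
```

```bash
python3 -c "
from h import *
st(.24)"
```

```text
tcp local [-0.  -2.4] z 0.1414 F local [-0.4  0.5] t 9.25
ball [324.46, 236.04] [35, 30, 10, 11, 101] fore 0.014
```

Request:
carry_out(moves=[[[0.16,0.78,0,0,0,0],[0.16,0.78,0,0,0,0],[0,0,0,0,0,0],[-1.5,0.3,0,0,0,0],[-1.5,0.3,0,0,0,0],[-1.5,0.3,0,0,0,0],[0,0,0,0,0,0],[-0.3,-1.52,0,0,0,0],[-0.3,-1.52,0,0,0,0],[-0.3,-1.52,0,0,0,0],[0,0,0,0,0,0],[0,0,0,0,0,0]]])

```text
time_s: 10.3
tcp_pos: [0.544, -0.0355, 0.1417]
orientation: [0.0, 0.995, -0.099, 0.001]
wrist_force: [0.4, 1.2, -0.4]
grip_width: 0.002
gripper_force: 0.0
```

```bash
python3 -c "
from h import *
st(.24);rep('c')"
```

```text
tcp local [-44.7 -32.9] z 0.1417 F local [0.1 1.3] t 10.3
ball [324.41, 236.41] [35, 31, 10, 10, 94] fore 0.013
tcp local [-45.  -31.7] z 0.1416 F local [-0.4  0.7] t 10.35
side crop origin [285 183]
 knob [321.7 268. ] 0.41
top crop origin [293 190]
```

View pics/c.png

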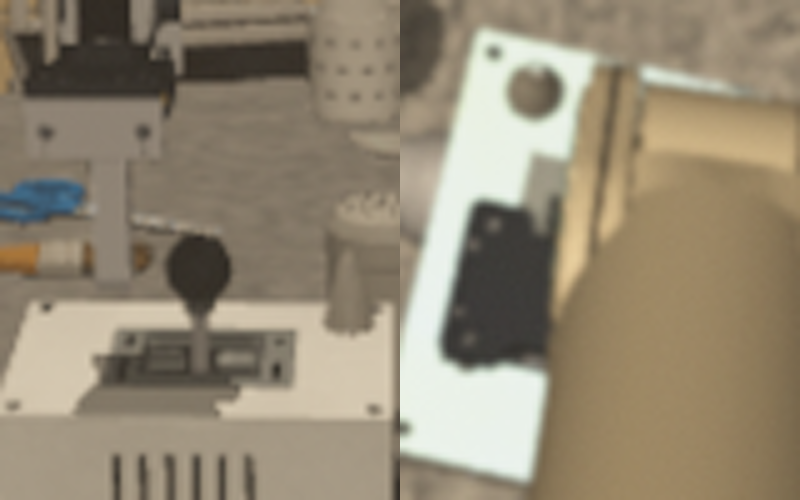

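The knob is at side px (324.8, 236.4), in the right lane and upright, with the finger behind it. Now I push forward.

Request:
carry_out(moves=[[[0.69,-0.14,0,0,0,0],[0.69,-0.14,0,0,0,0],[0.39,-0.08,0,0,0,0],[0.39,-0.08,0,0,0,0],[0.39,-0.08,0,0,0,0],[0,0,0,0,0,0]]])

```text
time_s: 11.05
tcp_pos: [0.5693, -0.0403, 0.1413]
orientation: [0.0, 0.995, -0.098, 0.0]
wrist_force: [-0.1, -0.1, 0.6]
grip_width: 0.007
gripper_force: 0.4
```

Request:
carry_out(moves=[[[0.39,-0.08,0,0,0,0],[0.39,-0.08,0,0,0,0],[0.39,-0.08,0,0,0,0],[0.39,-0.08,0,0,0,0],[0,0,0,0,0,0]]])

```text
time_s: 11.47
tcp_pos: [0.5852, -0.0436, 0.1413]
orientation: [0.0, 0.995, -0.098, 0.0]
wrist_force: [-0.8, -1.0, 0.5]
grip_width: 0.009
gripper_force: 0.3
```

```bash
python3 -c "
from h import *
st(.25)"
```

```text
tcp local [ -2.7 -32.7] z 0.1413 F local [-0.6 -1.1] t 11.4667
ball [333.4, 237.0] [44, 32, 10, 9, 88] fore 0.189
```

Request:
carry_out(moves=[[[0.39,-0.08,0,0,0,0],[0.39,-0.08,0,0,0,0],[0.29,-0.06,0,0,0,0],[0,0,0,0,0,0]]])

```text
time_s: 11.85
tcp_pos: [0.5956, -0.0458, 0.1413]
orientation: [0.0, 0.995, -0.098, 0.0]
wrist_force: [-1.2, 0.8, -0.6]
grip_width: 0.002
gripper_force: 0.4
```

Request:
carry_out(moves=[[[0.1,-0.02,0,0,0,0],[0.1,-0.02,0,0,0,0],[0,0,0,0,0,0]]])

```text
time_s: 12.1
tcp_pos: [0.597, -0.046, 0.1414]
orientation: [0.0, 0.995, -0.098, -0.0]
wrist_force: [-1.7, 0.5, -0.4]
grip_width: 0.005
gripper_force: 0.6
```

Request:
carry_out(moves=[[[0.1,-0.02,0,0,0,0],[0.1,-0.02,0,0,0,0],[0,0,0,0,0,0]]])

```text
time_s: 12.35
tcp_pos: [0.5992, -0.0465, 0.1415]
orientation: [0.0, 0.995, -0.098, 0.0]
wrist_force: [-1.6, 0.2, -1.1]
grip_width: 0.008
gripper_force: 0.7
```

```bash
python3 -c "
from h import *
st(.25)"
```

```text
tcp local [ 11.5 -32.8] z 0.1415 F local [-1.6 -0.1] t 12.35
ball [338.41, 238.41] [49, 33, 10, 10, 94] fore 0.288
```

Approaching the stop. I'll go on in 1 mm steps until the force rises.

Request:
carry_out(moves=[[[0.1,-0.02,0,0,0,0],[0,0,0,0,0,0]]])

```text
time_s: 12.57
tcp_pos: [0.6001, -0.0467, 0.1415]
orientation: [0.0, 0.995, -0.098, 0.0]
wrist_force: [-1.9, -0.0, -1.1]
grip_width: 0.006
gripper_force: 0.7
```

Request:
carry_out(moves=[[[0.1,-0.02,0,0,0,0],[0,0,0,0,0,0]]])

```text
time_s: 12.73
tcp_pos: [0.6009, -0.0468, 0.1414]
orientation: [-0.0, 0.995, -0.098, -0.0]
wrist_force: [-1.3, 0.1, -1.0]
grip_width: 0.007
gripper_force: 0.9
```

Request:
carry_out(moves=[[[0.1,-0.02,0,0,0,0],[0,0,0,0,0,0]]])

```text
time_s: 12.9
tcp_pos: [0.6014, -0.0469, 0.1413]
orientation: [-0.0, 0.995, -0.098, -0.001]
wrist_force: [-3.4, 1.2, -0.2]
grip_width: 0.005
gripper_force: 1.5
```

Force has started to rise at tcp x of about 14 mm local, where the stop was expected. One more small step.

Request:
carry_out(moves=[[[0.1,-0.02,0,0,0,0],[0,0,0,0,0,0]]])

```text
time_s: 13.07
tcp_pos: [0.6019, -0.047, 0.1412]
orientation: [-0.0, 0.995, -0.098, -0.001]
wrist_force: [-4.9, 2.2, 0.8]
grip_width: 0.004
gripper_force: 2.5
```

The lever is at the stop. I back off, rise, and move clear.

Request:
carry_out(moves=[[[-1.0,0.2,0,0,0,0],[-1.5,0.3,0,0,0,0],[-1.5,0.3,0,0,0,0],[0,0,3.0,0,0,0],[0,0,3.5,0,0,0],[0,0,3.5,0,0,0],[-1.5,-2.8,0,0,0,0],[-1.5,-2.8,0,0,0,0],[-1.5,-2.8,0,0,0,0],[-1.5,-2.8,0,0,0,0],[-1.5,-2.8,0,0,0,0],[-0.8,-2.8,0,0,0,0]]])

```text
time_s: 14.07
tcp_pos: [0.48, -0.2097, 0.2426]
orientation: [0.001, 0.995, -0.099, 0.002]
wrist_force: [-0.1, -0.2, 0.3]
grip_width: 0.005
gripper_force: 0.0
```

Request:
carry_out(moves=[[[-0.8,-3,0,0,0,0],[-0.8,-3,0,0,0,0],[-0.8,-3,0,0,0,0],[-0.8,-3,0,0,0,0],[0,0,0,0,0,0],[0,0,0,0,0,0],[0,0,0,0,0,0]]])

```text
time_s: 14.65
tcp_pos: [0.4491, -0.3273, 0.2419]
orientation: [0.0, 0.995, -0.098, 0.001]
wrist_force: [1.0, 0.3, -0.4]
grip_width: 0.005
gripper_force: 0.0
```

```bash
python3 -c "
from h import *
st(.25);rep('d')"
```

```text
tcp local [ -80.6 -337.5] z 0.2419 F local [0.9 0.5] t 14.65
ball [339.0, 239.4] [50, 35, 9, 8, 70] fore 0.3
tcp local [ -80.6 -336.7] z 0.2418 F local [-0.3 -0. ] t 14.7
side crop origin [285 183]
 knob [334.5 240.2] 0.57
top crop origin [293 190]
 knob [349.6 233.9] 0.59
```

View pics/d.png

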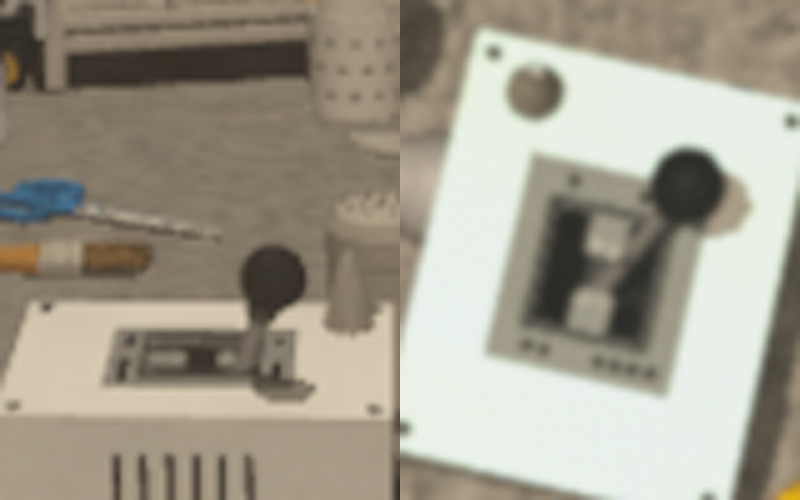

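The knob is at top px (350.4, 227.2) and side px (339.6, 238.2), in the right forward slot at its end stop. The nozzle is where it was and the robot is clear.

```bash
python3 -c "
from h import *
kn((339.6,238.2),(350.4,227.2)); print(job.sign_off())"
```

```text
knob local mm [ 40.2 -30.5] z 0.1479 fore 0.296 across 0.223
the job is handed in; nothing more can be done
None
```

The gear lever is in third, pushed to its forward stop (measured fore about 0.30, across about 0.22); reported contact forces stayed around 5 N, the robot is clear, and the job is handed in.

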